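# Load the indexing tray and lock it at the next slot

### The job

Pack the amber jar and the dark wooden block upright into the free space of the orange tray, next to the green can that is already in it. Then pull up the slide's lock plunger by its black knob, slide the loaded tray along to the next slot (the middle one of three), and push the pin fully home in that slot; the worn spring leaves it half out by itself, so finish while still gripping the knob and holding the pin down, with nothing let go. Leave the other things on the bench where they are.

Things in the scene. Friction and masses are not known exactly. Their poses are not given: they have to be found in the camera images.
- tray_floor (a point): Centre of the inner floor of the shallow orange tray of the slide, 37 mm above the bench. x: across the tray, pointing away from the plunger; y: along the slide, the way the tray has to go; z up. Inside 68 mm (x) by 188 mm (y); walls 5 mm thick, rising 20 mm above the inner floor. No dividers. A fixed steel-and-teal bed (175 mm x 360 mm) carries it on two rods.
- can_center (a point): Centre of the green can already standing in the tray at its -y end (diameter 56 mm, height 80 mm, 0.3 kg): its centre lies about 64 mm from the tray's middle towards -y. Leave it standing in there; the free space is the rest of the tray, 130 mm long.
- jar_center (a point): Centre (half-way up) of the amber glass jar with white cap: round, diameter 58 mm, height 80 mm, about 0.3 kg, standing on the bench to the robot's right.
- block_center (a point): Centre (half-way up) of the upright wooden block (dark wood with a yellow band and brass plates): 50 mm along its x, 60 mm along its y, 80 mm high, about 0.25 kg, on the bench to the robot's right, turned at any angle within about 0.6 rad. It fits beside the can and the jar with its 60 mm side along the tray; jar and block may stand in either order. Both stand 60 mm proud of the tray walls: grip them across the tray's x, at the middle or above.
- carriage (a joint): Travel of the tray along the slide, in m: 0 at the first slot (start), 0.060 at the next, middle slot, 0.120 at the last one; stops just beyond both ends. It moves along tray_floor's +y with about 2 N of friction. It is locked while the pin is in a slot (1.5 mm of play each way).
- knob_center (a point): Centre of the black knob of the lock plunger (upright cylinder, diameter 26 mm, 34 mm high, red dot on top), on an arm of the tray 90 mm from the tray's middle towards its -x. It rides with the tray and rises and falls with the plunger. About 95 mm above the bench when the pin is home; a steel collar (28 mm across) ends 10 mm below the knob then. Axes as tray_floor.
- plunger (a joint): Height of the plunger in m: 0 pin fully home, 8 mm deep in the slot; about 0.003 to 0.005 where its spring (600 N/m about 0.004) leaves it when let go, half engaged; above 0.008 the pin is clear of the slotted bar and the tray can slide; 0.014 upper stop. Pulling it clear takes about 5 N upward, pushing it home about 3 N downward.
- knob: The same black knob as a body (origin on its axis, level with the bench when the pin is home, 95 mm below the knob's centre).
- holder1: black stepped round lens holder, 42 mm across, 40 high, standing on the bench (far side, behind the slide); origin at the centre of its underside. Bystander.
- holder2: black stepped round lens holder, 42 mm across, 40 high, standing on the bench (right side); origin at the centre of its underside. Bystander.
- holder3: black stepped round lens holder, 42 mm across, 40 high, standing on the bench (far side, right); origin at the centre of its underside. Bystander.
- holder4: black stepped round lens holder, 42 mm across, 40 high, standing on the bench (left side); origin at the centre of its underside. Bystander.
- wrench: steel wrench lying on the bench at the left. Bystander.
- dish: white bowl, 100 mm across, 40 high, on the bench at the left. Bystander.
- brush: hand brush lying on the bench at the right. Bystander.
Not all that is in view belongs to the job. Leave any blue look-alike of the part that bears jar_center alone. Leave any blue look-alike of the part that bears can_center alone.

How it is judged:
By the outcome, as a careful person would: the job done as asked, in the order asked, and still so for the second after the job is handed in, while the arm keeps its last pose, push and grip.
It also fails if it takes over 64 s, if anything falls off the work surface, if the arm or the gripper's body presses on something with over 40 N, if the wrist force passes 120 N, or if a joint passes its speed limit or range.

### The arm

A 6-joint arm with a two-finger parallel gripper is mounted at the origin on the work surface. World frame = base frame: x ahead of the robot, y to its left, z up, the work surface at z = 0. Lengths are in mm, angles in rad, forces in N, time in s.
With the tool pointing down it reaches from about 275 to 1000 mm from the base axis. Payload 8.4 kg.
Tool frame: the origin (TCP) lies midway between the tips of the shut fingers; the grasp point (between the pads) lies 19 mm behind it; z points along the fingers, y is the line along which they close (so a half turn about z gives the same grasp; the last joint's range is limited). The gripper opens to 85 mm and grips with 20 to 120 N. Pads are 22 mm wide; open, the fingers measure 114 mm over their backs; the gripper's body (76 mm by 85 mm) begins 54 mm behind the grasp point. The pads swing forward as they close: fully open they stand 13 mm farther back than shut.
Start: joints at [-1.309, 0.353, 1.633, -0, 1.155, -0.002], TCP at [162.968, -603.381, 194.581] pointing down, gripper open.
Joint ranges: [-2.63, 2.63], [-0.92, 2.1], [0.06, 2.66], [-1.3, 4.44], [0, 2.69], [-3.02, 3.02]. Speed limits (rad/s): [2.22, 2.22, 2.79, 3.14, 3.14, 3.14].

### API

Orientations are given as [roll, pitch, yaw] about the fixed x, y, z axes, in that order (R = Rz(yaw) Ry(pitch) Rx(roll)).
In Python, from rig import r gives the robot as it stands.
- The arm moves only by the shell command python3 -m inch 'ROWS' [OPENING] [FORCE]. ROWS is JSON, a list that holds one entry, the list of rows, each a list of 6 numbers: the shift along the tool's x, y, z scaled (see below), then the turn, a rotation vector about the tool's x, y, z scaled (see below). In form: [[[tx, ty, tz, wx, wy, wz], ...]]. A call has 1 to 8 rows; each row is the pose to reach, as a shift and turn from the pose commanded when the call began, along the tool's axes at that moment, turning the shorter way round; what a row does not reach only later rows make up. The controller multiplies each number of a shift by 20 cm and each number of a turn by pi rad. A row lasts 1/12 s, in which the tool goes at most 41.7 mm and 7.16 degrees, less where a joint would pass 70% of its speed; a pose out of reach is approached as far as the arm can. A call with a number of a shift or a turn outside -1 to 1 is refused whole. A call with a gripper value outside its range is refused whole. OPENING is the gripper's target within -1 to 1 (fully open at 1, half-way at 0, shut at -1), set as the call begins (- or left out, the last holds). The fingers move at their own pace and stop on an object; FORCE is the grip in N (left out, the last holds). Time passes only in rows, so rows that repeat a pose let the fingers close. It gives the time, the measured TCP pose, the force, the opening and the grip force at its end, in the units of the state.
- r.sense(): the state, without advancing time (a new reading comes with each control period).
- r.grab_frame(name): name is "scene" or "top"; returns the picture (480x640x3 uint8, red, green, blue); there is no depth.
- r.camera_info(name): a dict with "K" (3x3 intrinsics, pixels), "distortion" ([k1, k2, p1, p2, k3] as OpenCV has them; the pictures are not rectified), "rvec" (rotation vector, rad) and "tvec" (3), from world to camera coordinates, as OpenCV has them. Camera axes: x right, y down, z forward; pixel columns grow to the right and rows downward; lengths in mm; the calibration is good to about 2 mm. A picture is of the moment at which its call begins. camera_info takes no time and is no camera call.
- r.sign_off(): hands the job in; it is judged then, once.
The state is a dict: "clock": time; "qpos": joint angles; "qvel": joint speeds; "joint_efforts": joint torques, N m; "eef_pos": TCP position; "tcp_rot": TCP orientation; "contact_force": force on the tool from outside, world axes, zero at the start; "wrist_torque": the same for the moment, N m; "opening": opening from 0.0 (shut) to 1.0 (fully open); "grasp_force": force on a finger pad.
Only numpy, scipy, OpenCV 4.12 (cv2) and the standard library are available. Lean on these libraries where they do the work, as an engineer would, in place of code of your own. Each camera call takes 0.05 s, during which the arm holds its last target. There are 200 camera calls.

## Working session

There is one attempt and no reset: what is moved stays moved. The work goes in short steps, Python scripts to look and compute and a shell command to move; the robot and the scene stay as the last step left them, time stands still between calls to the robot, and variables do not carry over. Pictures are saved under pics/ and viewed, at most 10 in all, crops included, and the job is handed in when it is done.

```bash
mkdir -p pics; ls; python3 - <<'E'
from rig import r
import cv2
for n in("scene","top"):
    cv2.imwrite(f"pics/{n}0.png",cv2.cvtColor(r.grab_frame(n),cv2.COLOR_RGB2BGR))
    print(r.camera_info(n))
print(r.sense())
E
```

```text
pics
{'K': array([[603.14455807,   0.        , 317.69118243],
       [  0.        , 603.14455807, 242.52835416],
       [  0.        ,   0.        ,   1.        ]]), 'distortion': array([-0.12085357,  0.        ,  0.        ,  0.        ,  0.        ]), 'rvec': array([ 1.15955954,  2.3615134 , -0.94638995]), 'tvec': array([ 328.87194005, -280.65195356, 1923.21618571])}
{'K': array([[438.65625739,   0.        , 321.40205022],
       [  0.        , 438.65625739, 236.36675873],
       [  0.        ,   0.        ,   1.        ]]), 'distortion': array([-0.10276267,  0.        ,  0.        ,  0.        ,  0.        ]), 'rvec': array([ 2.1576324 , -2.17983073,  0.11461757]), 'tvec': array([  33.41020172,  593.81848214, 1360.88498502])}
{'clock': 0.1, 'qpos': array([-1.30942895e+00,  3.53581231e-01,  1.63406022e+00,  4.25655319e-05,
        1.15520268e+00, -2.41812346e-03]), 'qvel': array([-2.27921593e-03, -2.49631129e-03, -1.90010686e-03,  8.35933606e-05,
        7.52438057e-04,  9.64879162e-04]), 'joint_efforts': array([ 2.19775657e-04, -6.06359768e+01, -3.42819321e+01,  2.34498339e-05,
        3.94774324e-03, -2.30911115e-05]), 'eef_pos': array([ 162.84127518, -602.9217154 ,  193.93512696]), 'tcp_rot': array([-3.14034127e+00, -4.19467954e-05,  2.63768260e-01]), 'contact_force': array([-0.89258899, -0.2650017 , -0.6735738 ]), 'wrist_torque': array([-0.04310307, -0.02541204, -0.00628454]), 'grasp_force': 0.0, 'opening': 1.0032216526316933}
```

View pics/scene0.png

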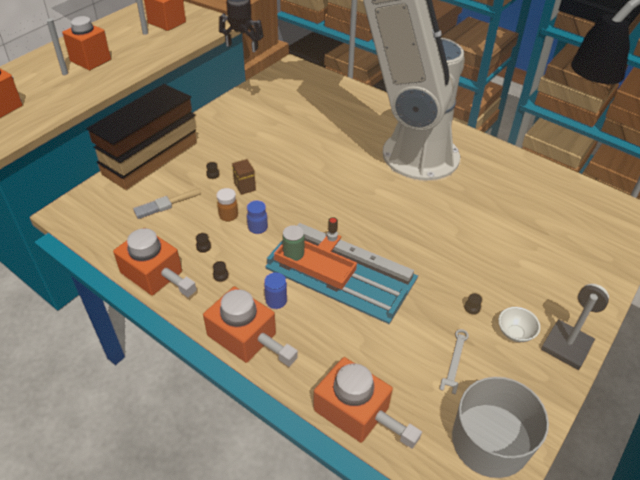

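View pics/top0.png

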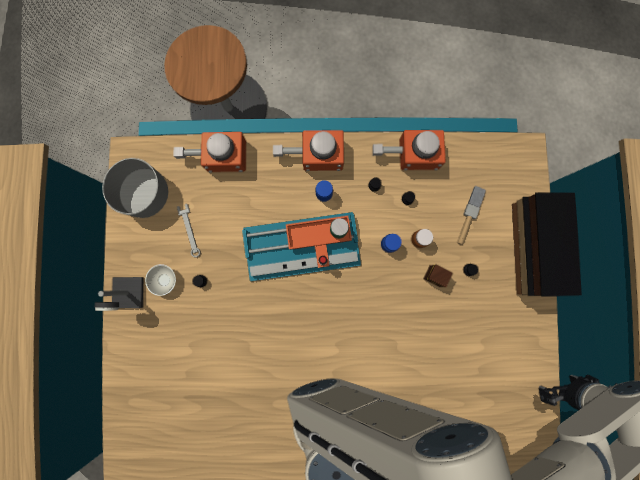

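Scene view: the jar with the white cap is at (227,205), with blue look-alikes at (257,217) and (276,291). The block is at (244,177), the can at (293,242) and the knob at (333,226).

Top view: jar cap at (425,237), blue look-alikes at (391,243) and (324,190), block at (438,275), holder at (470,270), can at (340,227), knob at (322,259). The jar is the amber one with the white cap. The block is the brown one, not the black holder beside it.

```bash
cat > h.py <<'E'
import cv2, numpy as np
from rig import r
from scipy.spatial.transform import Rotation as R
def snap(n): return cv2.cvtColor(r.grab_frame(n),cv2.COLOR_RGB2BGR)
def cast(n,uv,z):
    c=r.camera_info(n); M=cv2.Rodrigues(c["rvec"])[0]; o=-M.T@c["tvec"]
    p=cv2.undistortPoints(np.array(uv,float).reshape(-1,1,2),c["K"],c["distortion"])[:,0]
    d=np.c_[p,np.ones(len(p))]@M
    return o+d*((z-o[2])/d[:,2])[:,None]
def proj(n,P):
    c=r.camera_info(n); return cv2.projectPoints(np.array(P,float).reshape(-1,1,3),c["rvec"],c["tvec"],c["K"],c["distortion"])[0][:,0]
def blobs(img,lo,hi,roi,amin=15):
    x0,y0,x1,y1=roi; h=cv2.cvtColor(img[y0:y1,x0:x1],cv2.COLOR_BGR2HSV)
    m=cv2.inRange(h,np.array(lo),np.array(hi))
    cs=cv2.findContours(m,cv2.RETR_EXTERNAL,cv2.CHAIN_APPROX_NONE)[0]
    return [c+np.array([x0,y0]) for c in cs if cv2.contourArea(c)>=amin]
E
python3 - <<'E'
from h import *
t=cv2.imread("pics/top0.png"); s=cv2.imread("pics/scene0.png")
a=cv2.resize(t[180:300,230:490],None,fx=3,fy=3,interpolation=cv2.INTER_CUBIC)
cv2.imwrite("pics/c0.png",a[:360,:780])
b=cv2.resize(s[150:330,190:430],None,fx=3.3,fy=3.3,interpolation=cv2.INTER_CUBIC)
cv2.imwrite("pics/c1.png",b)
E
```

```text
(no output)
```

View pics/c0.png

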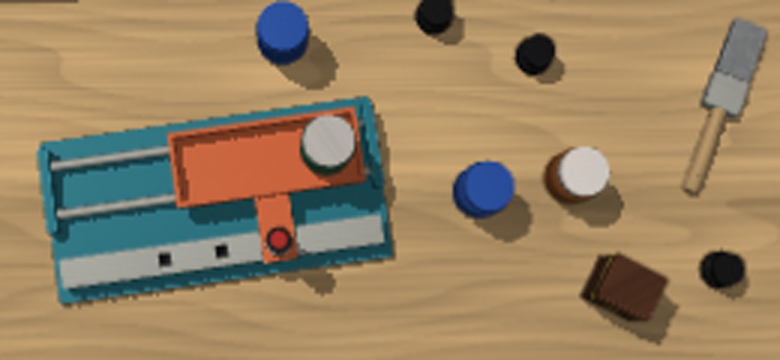

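View pics/c1.png

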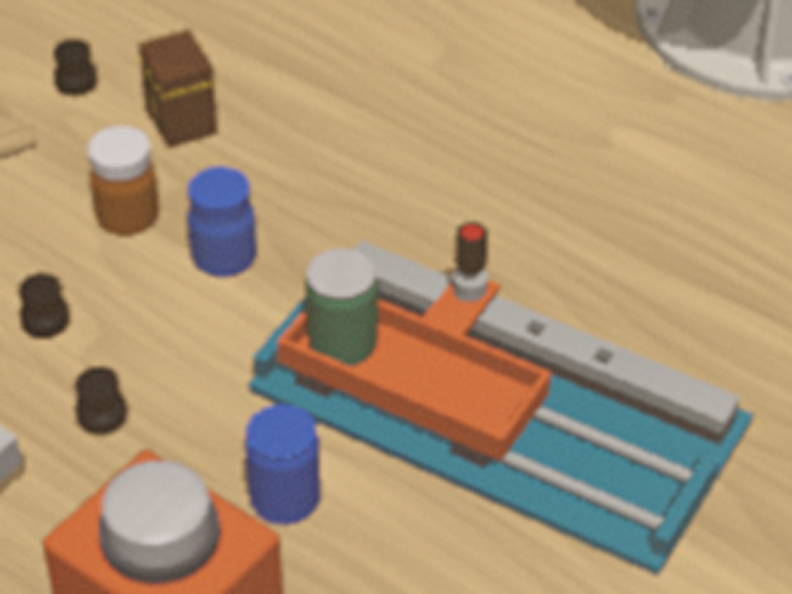

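Crops: the amber jar with its white cap is at top (425,237), and the block with the yellow band is at top (438,275). The free tray space lies to the left (+y) of the can. Next I'll zoom on the block and tray corners.

```bash
python3 - <<'E'
from h import *
t=cv2.imread("pics/top0.png"); s=cv2.imread("pics/scene0.png")
z=lambda im,x,y,w,h,f:cv2.resize(im[y:y+h,x:x+w],None,fx=f,fy=f,interpolation=cv2.INTER_CUBIC)
a=np.hstack([np.clip(z(t,415,255,40,40,8)*1.8,0,255).astype(np.uint8),np.clip(z(s,225,150,40,40,8)*1.8,0,255).astype(np.uint8)])
b=z(t,280,210,80,32,8)
cv2.imwrite("pics/c2.png",np.vstack([a,b]))
for nm,lo,hi,roi,zz in [("cap",(0,0,140),(180,60,255),(412,225,440,250),80),("can",(0,0,140),(180,60,255),(328,216,352,240),117),("dot",(0,120,90),(8,255,255),(316,252,330,267),112),("dot",(172,120,90),(180,255,255),(316,252,330,267),112)]:
    for c in blobs(t,lo,hi,roi,4):
        (u,v),rad=cv2.minEnclosingCircle(c); print(nm,u,v,rad,cast("top",[(u,v)],zz)[0])
E
```

```text
cap 424.5 236.5 8.276573181152344 [ 585.36124395 -289.94005391   80.        ]
can 339.25 226.25 8.40396785736084 [614.94610542 -26.04056004 117.        ]
dot 323.0 263.5 5.2202534675598145 [504.62775527  23.59555776 112.        ]
dot 321.64892578125 256.0106506347656 6.139970779418945 [526.93046683  27.37626375 112.        ]
```

View pics/c2.png

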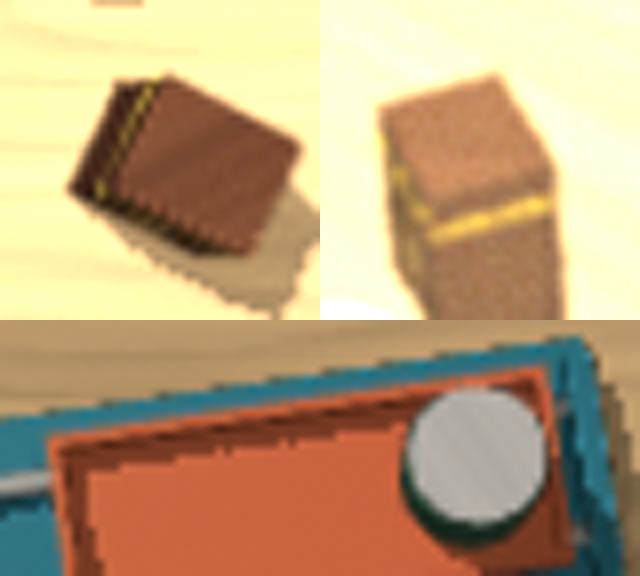

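Crop: the block's top face has corners at about (435.6,264.6), (452.7,273.5), (446,286.6) and (428,279.4) in the top view. The tray's outer rim corners are at about (285.6,224.3), (348,215.6) and (351.4,240.2).

```bash
python3 - <<'E'
from h import *
def rect(n,p,z):
    P=cast(n,p,z)[:,:2].astype(np.float32); (c,wh,a)=cv2.minAreaRect(P)
    print(n,"corners",P.round(0).tolist(),"mean",P.mean(0),"sides",[round(float(np.linalg.norm(P[i]-P[i-1])),1) for i in range(len(P))],"dirs",[round(float(np.arctan2(*(P[i]-P[i-1])[::-1])),3) for i in range(len(P))])
o=-.44
rect("top",[(x/8+415+o,y/8+255+o) for x,y in[(165,77),(302,148),(248,253),(105,195)]],80)
rect("scene",[(x/8+225+o,y/8+150+o) for x,y in[(60,107),(178,75),(233,165),(105,205)]],80)
rect("top",[(x/8+280+o,y/8+210+o) for x,y in[(48,118),(547,48),(575,245)]]+[(178/3+230-.33,208/3+180-.33)],57)
q=lambda x,y:(x/3.3+190-.35,y/3.3+150-.35)
rect("scene",[q(278,348),q(503,455),q(550,375)],57)
print("tray c via scene diag",cast("scene",[q(278,348),q(550,375)],57).mean(0))
print("knob top",cast("top",[(279/3+230-.33,239/3+180-.33)],112))
print("knob scene",cast("scene",[q(472,231)],[112]),cast("scene",[q(472,231)],116))
print("cap scene",cast("scene",[q(122,141)],80),"can scene",cast("scene",[q(342,273)],117))
E
```

```text
top corners [[500.0, -320.0], [472.0, -373.0], [432.0, -350.0], [455.0, -296.0]] mean [ 464.71237 -334.6756 ] sides [51.0, 59.4, 45.6, 59.3] dirs [-0.505, -2.061, 2.627, 1.173]
scene corners [[473.0, -369.0], [432.0, -347.0], [459.0, -297.0], [504.0, -318.0]] mean [ 467.2295  -332.59082] sides [59.9, 45.8, 57.4, 49.7] dirs [-2.117, 2.658, 1.088, -0.436]
top corners [[630.0, 139.0], [656.0, -56.0], [579.0, -66.0], [553.0, 128.0]] mean [604.4852   36.26767] sides [78.2, 197.0, 78.1, 196.0] dirs [0.136, -1.44, -3.018, 1.701]
scene corners [[662.0, -49.0], [642.0, 150.0], [556.0, 132.0]] mean [619.8791   77.52402] sides [210.2, 200.3, 88.3] dirs [-1.04, 1.671, -2.935]
tray c via scene diag [608.80699973  41.28891671  57.        ]
knob top [[517.00481999  24.44466856 112.        ]]
knob scene [[511.95909403  23.65936405 112.        ]] [[515.40097513  26.03856418 116.        ]]
cap scene [[ 577.92244412 -291.04426181   80.        ]] can scene [[614.11905829 -23.47622845 117.        ]]
```

```bash
cat >> h.py <<'E'
def plan(wps,start=None):
    s=r.sense(); p=np.array(s["eef_pos"]) ; Q=R.from_euler("xyz",s["tcp_rot"])
    if start: p=np.array(start[:3],float); Q=R.from_euler("xyz",[np.pi,0,start[3]])
    for w in wps:
        T=R.from_euler("xyz",[np.pi,0,w[3]]); d=Q.inv().apply(np.array(w[:3])-p)/200; v=(Q.inv()*T).as_rotvec()/np.pi
        print([*(round(float(k),3) for k in d),*(round(float(k),3) for k in v)],"mm",round(float(np.linalg.norm(d))*200))
        p,Q=np.array(w[:3],float),T
E
python3 - <<'E'
from h import *
t=cv2.imread("pics/scene0.png")
for c in blobs(t,(0,0,150),(180,50,255),(214,186,240,203),10): print(cv2.boundingRect(c))
print(proj("scene",[[584,-290,80],[579,-291,80],[584,-290,0]]), proj("top",[[584,-290,80],[579,-291,80]]))
plan([(300,-500,195,.8),(440,-400,195,1.4),(582,-290,140,1.70),(582,-290,26,1.70)])
E
```

```text
(217, 188, 19, 15)
[[225.37736076 193.67484747]
 [226.3628458  192.58620189]
 [228.01895813 214.76113007]] [[424.53444282 236.9396129 ]
 [424.9111593  238.55248833]]
[0.796, -0.318, -0.005, -0.0, -0.0, -0.171] mm 171
[0.846, 0.154, 0.0, 0.0, 0.0, -0.191] mm 172
[0.663, 0.606, 0.275, 0.0, 0.0, -0.095] mm 188
[0.0, -0.0, 0.57, 0.0, 0.0, 0.0] mm 114
```

```bash

python3 -m inch '[[[0.796,-0.318,-0.005,0,0,-0.171],[0.796,-0.318,-0.005,0,0,-0.171],[0.796,-0.318,-0.005,0,0,-0.171],[0.796,-0.318,-0.005,0,0,-0.171],[0.796,-0.318,-0.005,0,0,-0.171],[0.796,-0.318,-0.005,0,0,-0.171]]]' 1 40
python3 -m inch '[[[0.846,0.154,0,0,0,-0.191],[0.846,0.154,0,0,0,-0.191],[0.846,0.154,0,0,0,-0.191],[0.846,0.154,0,0,0,-0.191],[0.846,0.154,0,0,0,-0.191],[0.846,0.154,0,0,0,-0.191]]]'
python3 -m inch '[[[0.663,0.606,0.275,0,0,-0.095],[0.663,0.606,0.275,0,0,-0.095],[0.663,0.606,0.275,0,0,-0.095],[0.663,0.606,0.275,0,0,-0.095],[0.663,0.606,0.275,0,0,-0.095],[0.663,0.606,0.275,0,0,-0.095],[0.663,0.606,0.275,0,0,-0.095],[0.663,0.606,0.275,0,0,-0.095]]]'
python3 - <<'E'
from h import *
cv2.imwrite("pics/s1.png",snap("scene")); plan([(582,-290.5,26,1.70)])
E
```

```text
clock: 0.6
eef_pos: [301.9, -498.7, 195.3]
tcp_rot: [-3.141, -0.0, 0.806]
contact_force: [-0.2, 0.3, -0.3]
opening: 1.001
grasp_force: 0.0
clock: 1.1
eef_pos: [441.1, -399.7, 195.2]
tcp_rot: [-3.141, -0.0, 1.406]
contact_force: [-0.6, 0.1, 0.4]
opening: 1.004
grasp_force: 0.0
clock: 1.77
eef_pos: [580.5, -291.9, 140.5]
tcp_rot: [-3.141, 0.0, 1.696]
contact_force: [-0.5, 0.4, -0.1]
opening: 1.0
grasp_force: 0.0
[0.007, 0.009, 0.574, -0.0, 0.0, -0.001] mm 115
```

```bash

python3 -m inch '[[[0.007,0.009,0.2,0,0,0],[0.007,0.009,0.4,0,0,0],[0.007,0.009,0.5,0,0,0],[0.007,0.009,0.572,0,0,0],[0.007,0.009,0.572,0,0,0],[0.007,0.009,0.572,0,0,0]]]'
python3 -m inch '[[[0,0,0,0,0,0],[0,0,0,0,0,0],[0,0,0,0,0,0],[0,0,0,0,0,0],[0,0,0,0,0,0],[0,0,0,0,0,0],[0,0,0,0,0,0],[0,0,0,0,0,0]]]' -1 40
python3 -m inch '[[[0,0,-0.1,0,0,0],[0,0,-0.3,0,0,0],[0,0,-0.5,0,0,0],[0,0,-0.7,0,0,0],[0,0,-0.8,0,0,0],[0,0,-0.8,0,0,0]]]'
python3 - <<'E'
from h import *
t=snap("top"); s=snap("scene")
z=lambda im,x,y,w,h,f:cv2.resize(im[y:y+h,x:x+w],None,fx=f,fy=f,interpolation=cv2.INTER_CUBIC)
cv2.imwrite("pics/s2.png",np.hstack([z(t,370,190,100,100,4),z(s,180,110,100,100,4)]))
E
```

```text
clock: 2.32
eef_pos: [582.3, -289.8, 26.3]
tcp_rot: [-3.141, -0.0, 1.697]
contact_force: [-0.1, -0.2, 0.2]
opening: 1.001
grasp_force: 0.0
clock: 2.98
eef_pos: [584.2, -289.3, 28.1]
tcp_rot: [3.14, 0.002, 1.7]
contact_force: [-1.5, -0.6, 7.1]
opening: 0.584
grasp_force: 40.7
clock: 3.48
eef_pos: [586.4, -290.0, 193.0]
tcp_rot: [3.133, 0.006, 1.7]
contact_force: [1.2, -1.1, -2.1]
opening: 0.588
grasp_force: 43.3
```

View pics/s2.png

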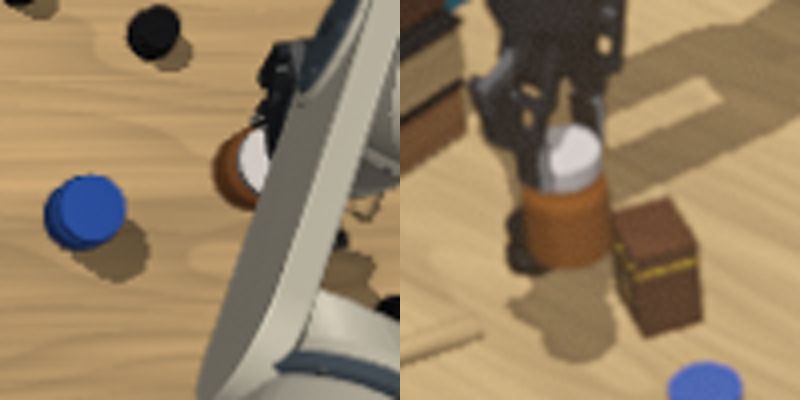

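The jar is lifted, gripped at its white cap, and hangs upright.

```bash
python3 - <<'E'
from h import *
plan([(595,-130,193,1.70),(605.4,33.6,140,1.70)])
E
```

```text
[0.779, 0.159, -0.031, 0.0, 0.0, -0.0] mm 159
[0.804, 0.157, 0.265, 0.0, 0.0, 0.0] mm 172
```

```bash

python3 -m inch '[[[0.15,0.03,0,0,0,0],[0.3,0.06,0,0,0,0],[0.48,0.1,0,0,0,0],[0.65,0.13,0,0,0,0],[0.779,0.159,0,0,0,0],[0.779,0.159,0,0,0,0]]]'
python3 -m inch '[[[0.15,0.03,0,0,0,0],[0.3,0.06,0,0,0,0],[0.48,0.1,0,0,0,0],[0.65,0.13,0,0,0,0],[0.75,0.15,0,0,0,0],[0.804,0.157,0,0,0,0],[0.804,0.157,0.1,0,0,0],[0.804,0.157,0.1,0,0,0]]]'
python3 - <<'E'
from h import *
t=snap("top"); s=snap("scene")
z=lambda im,x,y,w,h,f:cv2.resize(im[y:y+h,x:x+w],None,fx=f,fy=f,interpolation=cv2.INTER_CUBIC)
cv2.imwrite("pics/s3.png",np.hstack([z(t,270,190,100,100,4),z(s,260,190,100,100,4)]))
plan([(605.4,33.6,68,1.70)])
E
```

```text
clock: 4.08
eef_pos: [593.4, -124.9, 183.6]
tcp_rot: [-3.138, -0.003, 1.702]
contact_force: [0.7, -0.0, -1.8]
opening: 0.586
grasp_force: 43.2
clock: 4.75
eef_pos: [602.7, 33.5, 162.0]
tcp_rot: [-3.135, -0.0, 1.701]
contact_force: [-1.2, -0.5, -3.7]
opening: 0.584
grasp_force: 43.0
[0.004, 0.009, 0.483, -0.001, 0.0, -0.0] mm 97
```

View pics/s3.png

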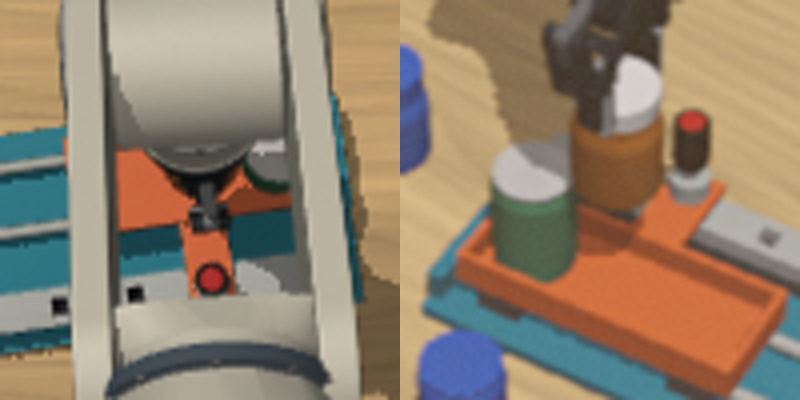

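The jar hangs over the tray beside the can. Its body spans columns 572–665 of the crop, so the axis is at u≈314.6 in the scene view.

```bash
python3 - <<'E'
from h import *
p=r.sense()["eef_pos"]; print(p)
for dy in(-6,0,6): print(dy,proj("scene",[[p[0]-.13*dy,p[1]+dy,z] for z in (p[2]-28+25,p[2]-28)]).round(1).tolist(), )
print("sc row/col of body mid: 314.6, bottom edge row ~",208/4+190)
plan([(605,33.6,68,1.70)])
E
```

```text
[604.00060365  32.70683622 164.56591747]
-6 [[311.6, 226.3], [311.5, 233.6]]
0 [[313.7, 227.2], [313.6, 234.5]]
6 [[315.9, 228.1], [315.8, 235.4]]
sc row/col of body mid: 314.6, bottom edge row ~ 242.0
[0.004, 0.007, 0.483, -0.001, 0.0, -0.0] mm 97
```

```bash

python3 -m inch '[[[0.004,0.007,0.1,0,0,0],[0.004,0.007,0.25,0,0,0],[0.004,0.007,0.37,0,0,0],[0.004,0.007,0.43,0,0,0],[0.004,0.007,0.45,0,0,0],[0.004,0.007,0.45,0,0,0],[0.004,0.007,0.45,0,0,0],[0.004,0.007,0.45,0,0,0]]]'
python3 -m inch '[[[0,0,0.01,0,0,0],[0,0,0.02,0,0,0],[0,0,0.03,0,0,0],[0,0,0.03,0,0,0],[0,0,0.03,0,0,0]]]'
```

```text
clock: 5.52
eef_pos: [608.0, 34.4, 77.8]
tcp_rot: [3.139, 0.0, 1.699]
contact_force: [0.6, 0.0, -3.0]
opening: 0.586
grasp_force: 43.1
clock: 5.93
eef_pos: [606.6, 34.5, 70.1]
tcp_rot: [-3.141, 0.0, 1.7]
contact_force: [-0.2, 0.0, -2.0]
opening: 0.582
grasp_force: 43.1
```

```bash

python3 -m inch '[[[0,0,0.015,0,0,0],[0,0,0.015,0,0,0],[0,0,0.015,0,0,0]]]'
python3 -m inch '[[[0,0,0.012,0,0,0],[0,0,0.012,0,0,0],[0,0,0.012,0,0,0]]]'
```

```text
clock: 6.18
eef_pos: [606.5, 34.5, 66.9]
tcp_rot: [-3.141, -0.0, 1.7]
contact_force: [0.2, 0.2, -3.4]
opening: 0.583
grasp_force: 43.1
clock: 6.43
eef_pos: [607.1, 34.5, 65.2]
tcp_rot: [3.141, 0.0, 1.699]
contact_force: [-1.2, 0.2, 1.8]
opening: 0.585
grasp_force: 43.6
```

```bash

python3 -m inch '[[[0,0,0,0,0,0],[0,0,0,0,0,0],[0,0,0,0,0,0],[0,0,0,0,0,0],[0,0,0,0,0,0],[0,0,0,0,0,0]]]' 1
python3 -m inch '[[[0,0,-0.1,0,0,0],[0,0,-0.3,0,0,0],[0,0,-0.5,0,0,0],[0,0,-0.65,0,0,0],[0,0,-0.65,0,0,0],[0,0,-0.65,0,0,0]]]'
python3 - <<'E'
from h import *
plan([(580,-110,195,1.70),(520,-240,195,1.4),(466,-333.6,140,1.09),(466,-333.6,26,1.09)])
E
```

```text
clock: 6.93
eef_pos: [606.8, 34.5, 64.8]
tcp_rot: [3.142, -0.0, 1.699]
contact_force: [-0.7, -1.1, -0.1]
opening: 0.997
grasp_force: 0.0
clock: 7.43
eef_pos: [608.1, 34.6, 196.9]
tcp_rot: [3.137, 0.0, 1.7]
contact_force: [-1.2, 0.0, -0.6]
opening: 0.996
grasp_force: 0.0
[-0.699, -0.232, 0.009, 0.001, 0.0, -0.0] mm 147
[-0.606, -0.381, -0.0, -0.0, -0.0, 0.095] mm 143
[-0.507, -0.187, 0.275, 0.0, -0.0, 0.099] mm 121
[0.0, -0.0, 0.57, 0.0, 0.0, 0.0] mm 114
```

```bash

python3 -m inch '[[[-0.699,-0.232,0,0,0,0],[-0.699,-0.232,0,0,0,0],[-0.699,-0.232,0,0,0,0],[-0.699,-0.232,0,0,0,0],[-0.699,-0.232,0,0,0,0]]]'
python3 -m inch '[[[-0.606,-0.381,0,0,0,0.095],[-0.606,-0.381,0,0,0,0.095],[-0.606,-0.381,0,0,0,0.095],[-0.606,-0.381,0,0,0,0.095],[-0.606,-0.381,0,0,0,0.095]]]'
python3 -m inch '[[[-0.507,-0.187,0.275,0,0,0.099],[-0.507,-0.187,0.275,0,0,0.099],[-0.507,-0.187,0.275,0,0,0.099],[-0.507,-0.187,0.275,0,0,0.099],[-0.507,-0.187,0.275,0,0,0.099],[-0.507,-0.187,0.275,0,0,0.099],[-0.507,-0.187,0.275,0,0,0.099]]]'
python3 - <<'E'
from h import *
t=snap("top"); s=snap("scene")
z=lambda im,x,y,w,h,f:cv2.resize(im[y:y+h,x:x+w],None,fx=f,fy=f,interpolation=cv2.INTER_CUBIC)
cv2.imwrite("pics/s4.png",np.hstack([z(t,290,200,80,80,5),z(s,220,140,80,80,5)]))
plan([(466,-333.6,26,1.09)])
E
```

```text
clock: 7.85
eef_pos: [576.6, -114.0, 192.9]
tcp_rot: [-3.138, 0.0, 1.696]
contact_force: [0.3, -0.3, 0.6]
opening: 0.999
grasp_force: 0.0
clock: 8.27
eef_pos: [516.4, -242.4, 193.2]
tcp_rot: [-3.139, 0.0, 1.398]
contact_force: [-0.1, 0.1, -0.4]
opening: 1.002
grasp_force: 0.0
clock: 8.85
eef_pos: [465.6, -332.5, 139.8]
tcp_rot: [3.141, -0.0, 1.092]
contact_force: [-0.5, 0.1, -1.0]
opening: 0.999
grasp_force: 0.0
[-0.003, 0.003, 0.571, 0.0, -0.0, 0.001] mm 114
```

View pics/s4.png

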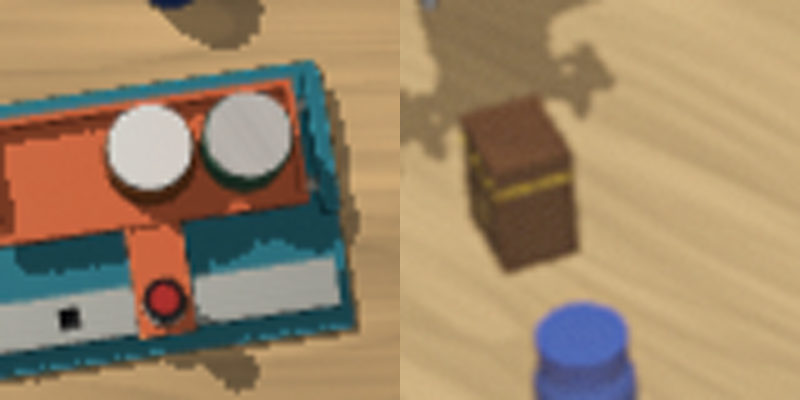

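The jar stands upright in the tray at top (319.6,229.0), with the can at (339,226.6). The block is untouched and still in place.

```bash
python3 - <<'E'
from h import *
P=cast("top",[(319.6,229.0),(339.0,226.6)],117)[:,:2]; print(P, np.linalg.norm(P[0]-P[1]))
c=np.array([605,36.6]);a=.131
print([( (p-c)@[np.cos(a),np.sin(a)], (p-c)@[-np.sin(a),np.cos(a)]) for p in P])
E
python3 -m inch '[[[-0.003,0.003,0.2,0,0,0],[-0.003,0.003,0.4,0,0,0],[-0.003,0.003,0.5,0,0,0],[-0.003,0.003,0.571,0,0,0],[-0.003,0.003,0.571,0,0,0],[-0.003,0.003,0.571,0,0,0]]]'
python3 -m inch '[[[0,0,0,0,0,0],[0,0,0,0,0,0],[0,0,0,0,0,0],[0,0,0,0,0,0],[0,0,0,0,0,0],[0,0,0,0,0,0],[0,0,0,0,0,0],[0,0,0,0,0,0]]]' -1 40
python3 -m inch '[[[0,0,-0.1,0,0,0],[0,0,-0.3,0,0,0],[0,0,-0.5,0,0,0],[0,0,-0.7,0,0,0],[0,0,-0.8,0,0,0],[0,0,-0.8,0,0,0]]]'
python3 - <<'E'
from h import *
cv2.imwrite("pics/s5.png",snap("scene"))
plan([(530,-220,195,1.4),(575,-60,195,1.70),(597,100,195,1.70)])
E
```

```text
[[607.27440462  32.66060946]
 [613.90122676 -25.27905302]] 58.317401002996405
[(np.float64(1.74033157929328), np.float64(-4.202732473548145)), (np.float64(0.7419680693565915), np.float64(-62.51158711884462))]
clock: 9.45
eef_pos: [465.2, -333.8, 25.5]
tcp_rot: [-3.141, -0.0, 1.091]
contact_force: [0.3, -0.3, 0.5]
opening: 1.002
grasp_force: 0.0
clock: 10.12
eef_pos: [465.7, -334.9, 27.1]
tcp_rot: [3.14, 0.0, 1.09]
contact_force: [-1.1, 0.9, 6.5]
opening: 0.573
grasp_force: 41.0
clock: 10.62
eef_pos: [467.5, -336.5, 191.7]
tcp_rot: [3.132, 0.001, 1.09]
contact_force: [1.3, -0.4, -2.0]
opening: 0.575
grasp_force: 44.1
[0.659, 0.016, -0.032, 0.002, 0.001, -0.099] mm 132
[0.827, 0.086, 0.0, 0.0, 0.0, -0.095] mm 166
[0.779, 0.212, 0.0, 0.0, 0.0, 0.0] mm 162
```

```bash

python3 -m inch '[[[0.15,0,0,0,0,-0.03],[0.3,0.01,0,0,0,-0.06],[0.48,0.016,0,0,0,-0.099],[0.659,0.016,0,0,0,-0.099],[0.659,0.016,0,0,0,-0.099],[0.659,0.016,0,0,0,-0.099]]]'
python3 -m inch '[[[0.16,0.02,0,0,0,-0.03],[0.32,0.04,0,0,0,-0.06],[0.5,0.05,0,0,0,-0.095],[0.68,0.07,0,0,0,-0.095],[0.827,0.086,0,0,0,-0.095],[0.827,0.086,0,0,0,-0.095]]]'
python3 -m inch '[[[0.15,0.04,0,0,0,0],[0.3,0.08,0,0,0,0],[0.48,0.13,0,0,0,0],[0.65,0.18,0,0,0,0],[0.76,0.2,0,0,0,0],[0.76,0.2,0.1,0,0,0],[0.76,0.2,0.1,0,0,0],[0.76,0.2,0.1,0,0,0]]]'
python3 - <<'E'
from h import *
s=snap("scene"); t=snap("top")
z=lambda im,x,y,w,h,f:cv2.resize(im[y:y+h,x:x+w],None,fx=f,fy=f,interpolation=cv2.INTER_CUBIC)
cv2.imwrite("pics/s6.png",np.hstack([z(s,270,190,100,100,6)]))
p=r.sense()["eef_pos"]; print(p)
a=.131;ex=np.array([np.cos(a),np.sin(a)]);ey=np.array([-ex[1],ex[0]])
zb=p[2]-27
for n in(-30,30):
  print(n,[(6*(proj("scene",[[*(p[:2]+25*sx*ex+n*ey),zz]])[0]-[270,190])+2.5).round(0).tolist() for sx in(-1,1) for zz in (zb,zb+80)])
plan([(597.2,96.1,68,1.70)])
E
```

```text
clock: 11.17
eef_pos: [528.2, -217.0, 183.6]
tcp_rot: [-3.139, -0.001, 1.404]
contact_force: [0.1, -0.0, -3.3]
opening: 0.569
grasp_force: 44.0
clock: 11.67
eef_pos: [573.8, -55.4, 184.3]
tcp_rot: [-3.141, -0.002, 1.701]
contact_force: [-1.0, 0.8, -2.8]
opening: 0.576
grasp_force: 44.0
clock: 12.33
eef_pos: [592.0, 95.6, 163.7]
tcp_rot: [-3.137, 0.001, 1.699]
contact_force: [0.2, 0.9, -2.7]
opening: 0.571
grasp_force: 43.9
[593.52046601  95.47864964 165.43988207]
-30 [[369.0, 255.0], [375.0, 111.0], [308.0, 331.0], [312.0, 187.0]]
30 [[499.0, 309.0], [511.0, 165.0], [441.0, 387.0], [450.0, 243.0]]
[0.001, 0.019, 0.487, -0.0, 0.0, -0.001] mm 98
```

View pics/s6.png

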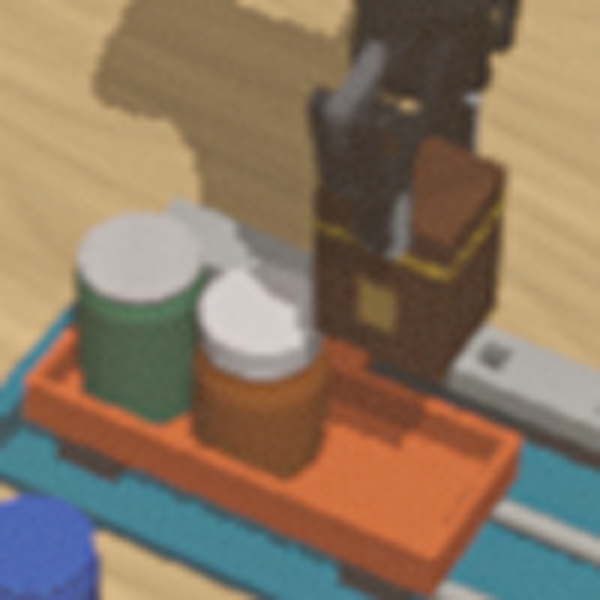

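The held block's corners sit within about 2 mm of the predicted ones (left edge at 316–320, right at 497–505, front bottom at (440,385)). It is square to the tray, so I'll lower it.

```bash

python3 -m inch '[[[0.001,0.012,0.1,0,0,0],[0.001,0.012,0.2,0,0,0],[0.001,0.012,0.28,0,0,0],[0.001,0.012,0.31,0,0,0],[0.001,0.012,0.31,0,0,0],[0.001,0.012,0.31,0,0,0],[0.001,0.012,0.31,0,0,0]]]'
python3 -m inch '[[[0,0,0.03,0,0,0],[0,0,0.06,0,0,0],[0,0,0.09,0,0,0],[0,0,0.12,0,0,0],[0,0,0.14,0,0,0],[0,0,0.14,0,0,0],[0,0,0.14,0,0,0]]]'
```

```text
clock: 13.02
eef_pos: [597.1, 97.1, 105.0]
tcp_rot: [3.14, -0.0, 1.699]
contact_force: [0.2, 0.5, -1.7]
opening: 0.572
grasp_force: 43.9
clock: 13.6
eef_pos: [595.8, 97.4, 75.1]
tcp_rot: [-3.141, -0.0, 1.7]
contact_force: [0.3, 0.0, -2.1]
opening: 0.571
grasp_force: 44.0
```

```bash

python3 -m inch '[[[-0.006,0,0.02,0,0,0],[-0.006,0,0.035,0,0,0],[-0.006,0,0.042,0,0,0],[-0.006,0,0.042,0,0,0],[-0.006,0,0.042,0,0,0]]]'
python3 -m inch '[[[0,0,0.01,0,0,0],[0,0,0.01,0,0,0],[0,0,0.01,0,0,0]]]'
```

```text
clock: 14.02
eef_pos: [596.2, 96.1, 67.1]
tcp_rot: [-3.141, -0.0, 1.699]
contact_force: [0.4, 0.1, -2.0]
opening: 0.573
grasp_force: 44.0
clock: 14.27
eef_pos: [596.2, 96.2, 65.1]
tcp_rot: [-3.141, -0.0, 1.699]
contact_force: [0.1, -0.9, -3.7]
opening: 0.576
grasp_force: 44.0
```

```bash

python3 -m inch '[[[0,0,0.008,0,0,0],[0,0,0.008,0,0,0],[0,0,0.008,0,0,0]]]'
python3 -m inch '[[[0,0,0.006,0,0,0],[0,0,0.006,0,0,0],[0,0,0.006,0,0,0]]]'
```

```text
clock: 14.52
eef_pos: [596.5, 96.3, 64.2]
tcp_rot: [3.141, -0.0, 1.7]
contact_force: [-1.3, -1.0, 4.7]
opening: 0.572
grasp_force: 44.8
clock: 14.77
eef_pos: [596.5, 96.3, 64.1]
tcp_rot: [3.141, -0.0, 1.699]
contact_force: [-7.1, -1.2, 16.6]
opening: 0.573
grasp_force: 46.2
```

```bash

python3 -m inch '[[[0,0,0,0,0,0],[0,0,0,0,0,0],[0,0,0,0,0,0],[0,0,0,0,0,0],[0,0,0,0,0,0],[0,0,0,0,0,0]]]' 1
python3 -m inch '[[[0,0,-0.1,0,0,0],[0,0,-0.3,0,0,0],[0,0,-0.5,0,0,0],[0,0,-0.65,0,0,0],[0,0,-0.65,0,0,0],[0,0,-0.65,0,0,0]]]'
python3 - <<'E'
from h import *
plan([(560,80,195,0.92),(516,25,195,.131),(516,25,140,.131)])
E
```

```text
clock: 15.27
eef_pos: [596.2, 96.2, 62.2]
tcp_rot: [-3.141, -0.0, 1.699]
contact_force: [-0.8, 0.2, 0.2]
opening: 0.999
grasp_force: 0.0
clock: 15.77
eef_pos: [597.6, 96.4, 194.4]
tcp_rot: [3.138, -0.0, 1.699]
contact_force: [-0.3, -0.0, 0.2]
opening: 0.999
grasp_force: 0.0
[-0.057, -0.197, -0.004, 0.001, -0.001, 0.248] mm 41
[-0.352, -0.008, -0.0, 0.0, -0.0, 0.251] mm 70
[0.0, -0.0, 0.275, 0.0, 0.0, 0.0] mm 55
```

```bash

python3 -m inch '[[[-0.057,-0.197,0,0,0,0.248],[-0.057,-0.197,0,0,0,0.248],[-0.057,-0.197,0,0,0,0.248],[-0.057,-0.197,0,0,0,0.248],[-0.057,-0.197,0,0,0,0.248],[-0.057,-0.197,0,0,0,0.248],[-0.057,-0.197,0,0,0,0.248],[-0.057,-0.197,0,0,0,0.248]]]'
python3 -m inch '[[[-0.352,-0.008,0,0,0,0.251],[-0.352,-0.008,0,0,0,0.251],[-0.352,-0.008,0,0,0,0.251],[-0.352,-0.008,0,0,0,0.251],[-0.352,-0.008,0,0,0,0.251],[-0.352,-0.008,0,0,0,0.251],[-0.352,-0.008,0,0,0,0.251],[-0.352,-0.008,0,0,0,0.251]]]'
python3 - <<'E'
from h import *
s=snap("scene"); t=snap("top")
z=lambda im,x,y,w,h,f:cv2.resize(im[y:y+h,x:x+w],None,fx=f,fy=f,interpolation=cv2.INTER_CUBIC)
cv2.imwrite("pics/s7.png",np.hstack([z(s,265,180,80,100,5),z(t,270,195,80,100,5)]))
plan([(516,25,140,.131)])
E
```

```text
clock: 16.43
eef_pos: [557.5, 79.6, 190.5]
tcp_rot: [-3.139, 0.002, 0.919]
contact_force: [-0.5, -1.0, 0.3]
opening: 1.0
grasp_force: 0.0
clock: 17.1
eef_pos: [514.0, 24.7, 191.2]
tcp_rot: [-3.141, 0.002, 0.132]
contact_force: [-1.6, 0.0, 0.6]
opening: 0.999
grasp_force: 0.0
[0.009, -0.0, 0.258, -0.0, 0.0, 0.001] mm 52
```

View pics/s7.png

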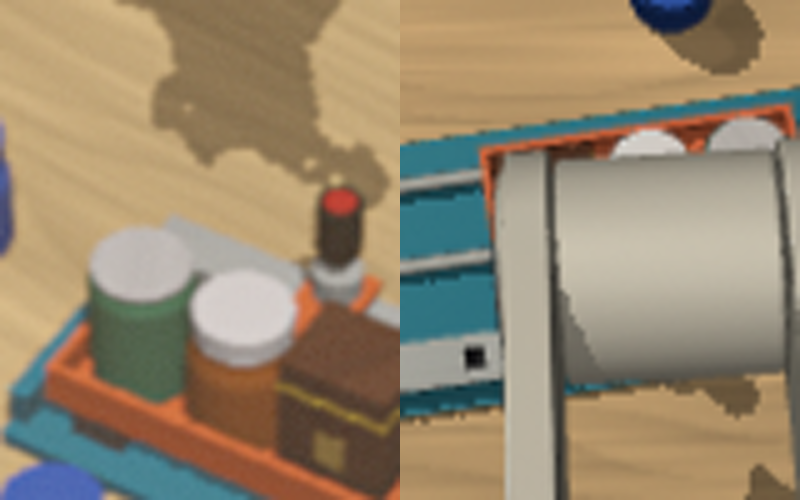

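The jar, block and can all stand in the tray, and the red dot is at scene (332.8,219.8), unchanged. Descending on the knob.

```bash

python3 -m inch '[[[0.009,0,0.15,0,0,0],[0.009,0,0.3,0,0,0],[0.009,0,0.42,0,0,0],[0.009,0,0.5,0,0,0],[0.009,0,0.53,0,0,0],[0.009,0,0.53,0,0,0],[0.009,0,0.53,0,0,0],[0.009,0,0.53,0,0,0]]]'
python3 -m inch '[[[0,0,0,0,0,0],[0,0,0,0,0,0]]]'
python3 - <<'E'
from h import *
plan([(516,25,80,.131)])
E
```

```text
clock: 17.87
eef_pos: [517.5, 25.0, 87.5]
tcp_rot: [3.141, -0.002, 0.133]
contact_force: [0.3, 0.4, -0.3]
opening: 1.0
grasp_force: 0.0
clock: 18.03
eef_pos: [517.3, 25.0, 87.4]
tcp_rot: [3.141, -0.002, 0.132]
contact_force: [0.1, -0.4, 0.3]
opening: 0.999
grasp_force: 0.0
[-0.006, -0.001, 0.037, 0.0, -0.001, 0.0] mm 7
```

```bash

python3 -m inch '[[[-0.006,0,0.02,0,0,0],[-0.006,0,0.037,0,0,0],[-0.006,0,0.037,0,0,0],[-0.006,0,0.037,0,0,0]]]'
python3 -m inch '[[[0,0,0,0,0,0],[0,0,0,0,0,0],[0,0,0,0,0,0],[0,0,0,0,0,0],[0,0,0,0,0,0],[0,0,0,0,0,0],[0,0,0,0,0,0],[0,0,0,0,0,0]]]' -1 50
python3 -m inch '[[[0,0,0,0,0,0],[0,0,0,0,0,0],[0,0,0,0,0,0],[0,0,0,0,0,0],[0,0,0,0,0,0],[0,0,0,0,0,0]]]'
```

```text
clock: 18.37
eef_pos: [515.0, 24.8, 78.7]
tcp_rot: [-3.142, 0.001, 0.132]
contact_force: [-0.2, 0.4, -0.6]
opening: 1.004
grasp_force: 0.0
clock: 19.03
eef_pos: [515.4, 24.8, 79.0]
tcp_rot: [3.142, -0.0, 0.132]
contact_force: [0.5, -0.2, 0.4]
opening: -0.002
grasp_force: 0.0
clock: 19.53
eef_pos: [515.4, 24.8, 79.0]
tcp_rot: [3.142, -0.0, 0.132]
contact_force: [-0.2, 0.1, 0.6]
opening: -0.001
grasp_force: 0.0
```

The fingers shut on nothing, so I'll check numerically where the red dot and the gripper are.

```bash
python3 - <<'E'
from h import *
from collections import Counter
s=snap("scene"); t=snap("top"); s7=cv2.imread("pics/s1.png"); t0=cv2.imread("pics/top0.png")
def red(im,roi):
    x0,y0,x1,y1=roi; h=cv2.cvtColor(im[y0:y1,x0:x1],cv2.COLOR_BGR2HSV).astype(int)
    m=((h[...,0]>173)|(h[...,0]<4))&(h[...,1]>150)&(h[...,2]>90)
    v,u=np.nonzero(m); return len(u),(u.mean()+x0,v.mean()+y0) if len(u) else None
for n,im in(("s1",s7),("now",s)): print("scene",n,red(im,(318,205,350,235)))
for n,im in(("t0",t0),("now",t)): print("top",n,red(im,(312,250,334,270)))
p=r.sense()["eef_pos"]; print(p,"tip px scene",proj("scene",[p,p+[0,0,36]]),"top",proj("top",[p]))
# triangulate knob
import itertools
a=red(s7,(318,205,350,235))[1]; b=red(t0,(312,250,334,270))[1]
for z in(100,108,112,116,120,124): print(z,cast("scene",[a],z)[0][:2].round(1),cast("top",[b],z)[0][:2].round(1))
cv2.imwrite("pics/now_s.png",s);cv2.imwrite("pics/now_t.png",t)
h=cv2.cvtColor(s,cv2.COLOR_BGR2HSV)[212:240:3,320:350:3]; print(h[...,2]); print(h[...,0])
E
```

```text
scene s1 (10, (np.float64(331.8), np.float64(220.0)))
scene now (0, None)
top t0 (29, (np.float64(322.41379310344826), np.float64(259.2758620689655)))
top now (0, None)
[515.34910959  24.81889733  78.98581195] tip px scene [[331.86663199 229.72203051]
 [332.29608087 219.72129025]] top [[322.50991255 260.44123329]]
100 [504.1  15.5] [517.8  25.2]
108 [511.   20.3] [517.4  25.2]
112 [514.4  22.7] [517.2  25.2]
116 [517.8  25. ] [517.   25.2]
120 [521.3  27.4] [516.8  25.2]
124 [524.7  29.8] [516.6  25.3]
[[144 138 137 117 114  71  68  76 155 200]
 [136 141 138 113 118  74  95 196 200 202]
 [138 136 138 115 116  68 162 200 195 195]
 [133 136 138  81 119  92 188 194 198 199]
 [135 132 131  62  65  66 185 200 199 193]
 [136 137 135  65  64  60 126 131 194 197]
 [155 134 139  67  66  60 134 159 198 193]
 [177 172 137 131  91 161 174 190 197 195]
 [202 177 161 148 171 160 200 185 188 194]
 [212 206 207 118 129 136 201 187 190 192]]
[[18 18 17 15 15 13 16 16 18 19]
 [18 17 17 15 16 15 17 18 18 19]
 [18 18 17 18 14 14 18 18 18 18]
 [17 18 18 15 11  9 18 19 18 18]
 [17 19 17 16 13 14 18 19 19 18]
 [17 18 17 17 16 15 18 17 18 18]
 [18 18 17 14 11 17 17 18 18 18]
 [19 19 19 18 15 23 18 19 19 19]
 [11 30  8 25 26 25 10 14 18 19]
 [ 9  8 10 16 18 11 11 18 19 18]]
```

```bash
python3 - <<'E'
from h import *
def asc(f):
    h=cv2.cvtColor(cv2.imread(f),cv2.COLOR_BGR2HSV)[196:246,312:356].astype(int)
    for row in h:
        print("".join("R" if (H>173 or H<4) and S>150 and V>90 else "o" if H<12 and S>140 and V>120 else "t" if 85<H<110 and S>90 else "#" if V<85 else "g" if S<60 else "-" if V<140 else "." for H,S,V in row))
for f in("pics/s1.png","pics/now_s.png"): print(f); asc(f)
E
```

```text
pics/s1.png
............................................
............................................
............................................
............................................
............................................
............................................
............................................
............................................
............................................
............................................
............................................
............................................
............................................
............................................
............................................
............................................
............................................
............................................
............................................
............................................
............................................
............................................
..................ooooo.....................
.................-RRRooo....................
........
[... 2726 characters left out ...]
######----...............
ggggggggg..------#######g---................
gggggggggggg.--ggg#####ggg..................
gggggggggggggg-ggggggggggg..................
gggggggggggggggggggggggggg..................
gggggggggggggg-gggggggggg.o.................
ggggggggggggg..-ggggggggg.ooo...............
ggggggggggggg.o.ggggggggg.ooo...............
gggggggggggg.oo.ggggggggg.ooo...............
gggggggggggg.ooo.ggggggg.ooo................
gggggggggggg.oooo----gg.ooo.gg..............
gggggggggggg.ooooo-----ooo.gggggg...........
gggggggggggg.ooooo-----oo-ggggggggg.........
gggggggggggg.oooo----------ggggggggggg......
gggggggggggg.ooo-------------ggggggggggg....
ggggggggggggooo-----------------gggggggggg..
```

The knob hasn't moved (its sides are in the same columns and rows). The gray finger tips end at row ≈222, right at the knob's top, so the tips are about 35 mm higher than the reported TCP. I'll probe gently downward with the shut fingers to measure that offset.

```bash

for i in 1 2; do :; done
python3 -m inch '[[[0,0,0.005,0,0,0],[0,0,0.005,0,0,0],[0,0,0.005,0,0,0]]]' | grep -E "eef|contact"
python3 -m inch '[[[0,0,0.005,0,0,0],[0,0,0.005,0,0,0],[0,0,0.005,0,0,0]]]' | grep -E "eef|contact"
python3 -m inch '[[[0,0,0.005,0,0,0],[0,0,0.005,0,0,0],[0,0,0.005,0,0,0]]]' | grep -E "eef|contact"
```

```text
eef_pos: [515.3, 24.8, 77.9]
contact_force: [-0.7, 0.5, 0.1]
eef_pos: [515.4, 24.8, 77.0]
contact_force: [0.2, 0.3, 0.0]
eef_pos: [515.4, 24.8, 76.0]
contact_force: [-0.2, -0.5, 0.9]
```

```bash
python3 - <<'E'
from h import *
# held-block tip check: rows in s6-era geometry
p=np.array([593.5,95.5,165.4]);a=.131;ex=np.array([np.cos(a),np.sin(a)]);ey=np.array([-ex[1],ex[0]])
for z in(165,175,185,195,205):
    print(z,[(6*(proj("scene",[[*(p[:2]+(25*ex)+n*ey),z]])[0]-[270,190])+2.5).round(0).tolist() for n in(-11,11)])
E
```

```text
165 [[352.0, 302.0], [401.0, 323.0]]
175 [[352.0, 284.0], [402.0, 305.0]]
185 [[353.0, 266.0], [403.0, 287.0]]
195 [[354.0, 248.0], [404.0, 268.0]]
205 [[354.0, 229.0], [405.0, 250.0]]
```

```bash

python3 -m inch '[[[0,0,0.005,0,0,0],[0,0,0.005,0,0,0],[0,0,0.005,0,0,0]]]' | grep -E "eef|contact"
python3 -m inch '[[[0,0,0.005,0,0,0],[0,0,0.005,0,0,0],[0,0,0.005,0,0,0]]]' | grep -E "eef|contact"
python3 -m inch '[[[0,0,0.005,0,0,0],[0,0,0.005,0,0,0],[0,0,0.005,0,0,0]]]' | grep -E "eef|contact"
python3 -m inch '[[[0,0,0.005,0,0,0],[0,0,0.005,0,0,0],[0,0,0.005,0,0,0]]]' | grep -E "eef|contact"
```

```text
eef_pos: [515.4, 24.8, 75.3]
contact_force: [-1.4, -0.8, 5.5]
eef_pos: [515.6, 24.9, 75.2]
contact_force: [-4.5, -0.5, 16.3]
eef_pos: [515.8, 24.9, 75.0]
contact_force: [-8.7, -0.0, 26.7]
eef_pos: [516.0, 24.9, 74.9]
contact_force: [-11.4, -1.1, 38.4]
```

The probe went stiff at a reported z of about 75.3. The knob top at home is 112, so the finger tips are about 37 mm above the reported TCP along the tool. I'll back off, open and regrip lower.

```bash

python3 -m inch '[[[0,0,-0.05,0,0,0],[0,0,-0.115,0,0,0],[0,0,-0.115,0,0,0],[0,0,-0.115,0,0,0]]]' 
python3 -m inch '[[[0,0,0,0,0,0],[0,0,0,0,0,0],[0,0,0,0,0,0],[0,0,0,0,0,0],[0,0,0,0,0,0],[0,0,0,0,0,0],[0,0,0,0,0,0],[0,0,0,0,0,0]]]' 1 50
python3 - <<'E'
from h import *
plan([(516,25,43,.131)])
E
```

```text
clock: 21.72
eef_pos: [515.8, 24.9, 95.2]
tcp_rot: [3.141, -0.001, 0.132]
contact_force: [-0.2, -0.1, -0.9]
opening: -0.003
grasp_force: 0.0
clock: 22.38
eef_pos: [515.3, 24.8, 94.9]
tcp_rot: [-3.142, 0.0, 0.132]
contact_force: [-0.8, -0.4, -0.2]
opening: 1.001
grasp_force: 0.0
[0.003, -0.0, 0.26, -0.0, 0.0, 0.0] mm 52
```

```bash

python3 -m inch '[[[0.003,0,0.1,0,0,0],[0.003,0,0.18,0,0,0],[0.003,0,0.23,0,0,0],[0.003,0,0.25,0,0,0],[0.003,0,0.25,0,0,0],[0.003,0,0.25,0,0,0]]]' 
python3 -m inch '[[[0,0,0,0,0,0],[0,0,0,0,0,0],[0,0,0,0,0,0],[0,0,0,0,0,0],[0,0,0,0,0,0],[0,0,0,0,0,0],[0,0,0,0,0,0],[0,0,0,0,0,0]]]' -1 50
python3 -m inch '[[[0,0,0,0,0,0],[0,0,0,0,0,0],[0,0,0,0,0,0]]]'
```

```text
clock: 22.88
eef_pos: [516.1, 24.9, 45.2]
tcp_rot: [-3.142, 0.0, 0.132]
contact_force: [-0.1, -0.1, -0.4]
opening: 1.0
grasp_force: 0.0
clock: 23.55
eef_pos: [516.1, 24.9, 45.1]
tcp_rot: [3.142, -0.0, 0.132]
contact_force: [-0.1, -0.3, 0.4]
opening: 0.287
grasp_force: 49.0
clock: 23.8
eef_pos: [516.1, 24.9, 45.0]
tcp_rot: [3.142, -0.0, 0.132]
contact_force: [1.5, 0.9, 0.3]
opening: 0.292
grasp_force: 49.0
```

```bash

python3 -m inch '[[[0,0,-0.01,0,0,0],[0,0,-0.02,0,0,0],[0,0,-0.02,0,0,0],[0,0,-0.02,0,0,0]]]' | grep -E "eef|contact|open"
python3 -m inch '[[[0,0,-0.01,0,0,0],[0,0,-0.015,0,0,0],[0,0,-0.015,0,0,0],[0,0,-0.015,0,0,0]]]' | grep -E "eef|contact|open"
```

```text
eef_pos: [516.1, 24.9, 49.1]
contact_force: [1.5, -0.1, -2.1]
opening: 0.292
eef_pos: [516.0, 24.9, 52.0]
contact_force: [2.3, 0.1, -4.0]
opening: 0.293
```

The pull takes 4 N after 7 mm, so the pin is clear. Sliding 60 mm along tray y (tool −y).

```bash

python3 -m inch '[[[0,-0.005,0,0,0,0],[0,-0.015,0,0,0,0],[0,-0.03,0,0,0,0],[0,-0.05,0,0,0,0],[0,-0.072,0,0,0,0],[0,-0.095,0,0,0,0],[0,-0.12,0,0,0,0],[0,-0.14,0,0,0,0]]]'
python3 -m inch '[[[0,-0.022,0,0,0,0],[0,-0.045,0,0,0,0],[0,-0.07,0,0,0,0],[0,-0.095,0,0,0,0],[0,-0.118,0,0,0,0],[0,-0.136,0,0,0,0],[0,-0.147,0,0,0,0],[0,-0.154,0,0,0,0]]]'
python3 -m inch '[[[0,-0.003,0,0,0,0],[0,-0.006,0,0,0,0],[0,-0.006,0,0,0,0],[0,-0.006,0,0,0,0],[0,-0.006,0,0,0,0]]]'
python3 - <<'E'
from h import *
s=r.sense(); p=s["eef_pos"]; d=p[:2]-np.array([516.1,24.9]); a=.131
print(p,"along",d@[-np.sin(a),np.cos(a)],"across",d@[np.cos(a),np.sin(a)],s["contact_force"])
E
```

```text
clock: 25.13
eef_pos: [512.2, 53.4, 52.0]
tcp_rot: [-3.142, -0.0, 0.132]
contact_force: [3.0, -2.0, -3.9]
opening: 0.292
grasp_force: 49.3
clock: 25.8
eef_pos: [508.2, 83.6, 52.0]
tcp_rot: [-3.142, -0.0, 0.132]
contact_force: [3.2, -2.3, -3.7]
opening: 0.292
grasp_force: 49.4
clock: 26.22
eef_pos: [508.1, 84.4, 52.0]
tcp_rot: [-3.141, 0.0, 0.132]
contact_force: [3.3, 0.2, -3.7]
opening: 0.288
grasp_force: 49.4
[508.05926764  84.43542926  51.97947237] along 60.075641450068844 across -0.1949839483828839 [ 3.27790911  0.1916639  -3.70528423]
```

```bash

python3 -m inch '[[[0,0,0.01,0,0,0],[0,0,0.02,0,0,0],[0,0,0.03,0,0,0],[0,0,0.03,0,0,0],[0,0,0.03,0,0,0]]]' | grep -E "eef|contact|open"
python3 -m inch '[[[0,0,0.01,0,0,0],[0,0,0.015,0,0,0],[0,0,0.015,0,0,0],[0,0,0.015,0,0,0]]]' | grep -E "eef|contact|open"
python3 -m inch '[[[0,0,0.005,0,0,0],[0,0,0.01,0,0,0],[0,0,0.01,0,0,0],[0,0,0.01,0,0,0]]]' | grep -E "eef|contact|open"
```

```text
eef_pos: [508.1, 84.4, 46.0]
contact_force: [2.2, 0.4, 0.1]
opening: 0.288
eef_pos: [508.1, 84.4, 43.0]
contact_force: [1.7, 0.6, 0.9]
opening: 0.29
eef_pos: [508.3, 84.4, 42.4]
contact_force: [-3.9, -0.5, 19.7]
opening: 0.29
```

```bash

python3 -m inch '[[[0,0,-0.003,0,0,0],[0,0,-0.003,0,0,0],[0,0,-0.003,0,0,0],[0,0,-0.003,0,0,0],[0,0,-0.003,0,0,0],[0,0,-0.003,0,0,0]]]'
python3 - <<'E'
from h import *
s=snap("scene"); cv2.imwrite("pics/end.png",s)
a=.131;ey=np.array([-np.sin(a),np.cos(a)])
for nm,p in(("can",(614,-26)),("jar",(606.8,34))):
    q=np.array(p)+60*ey; print(nm,proj("scene",[[*q,117]])[0])
u,v=300,215
h=cv2.cvtColor(s,cv2.COLOR_BGR2HSV)[215:290,290:380].astype(int)
for row in h[::2]: print("".join("o" if H<12 and S>150 and V>150 else "w" if S<50 and V>120 else "G" if 45<H<85 and S>50 else "y" if 20<H<32 and S>140 else "b" if H<20 and S>90 and V<130 else "#" if V<70 else "." for H,S,V in row))
E
```

```text
clock: 27.8
eef_pos: [508.3, 84.4, 42.5]
tcp_rot: [-3.142, -0.0, 0.132]
contact_force: [-1.3, -1.2, 13.4]
opening: 0.288
grasp_force: 50.9
can [313.28867145 240.67561607]
jar [334.63982531 249.93051407]
...........................................b.##....#################.#.#..##.##....w......
............................................b.##....#.###########.###..##.#..bb.......w...
.............................................b.##....#..#####.bb.##########b..............
.............................................bb.######.#####.....b.#.#.###b...............
.........ww....................................bbb...######........##....#b..........#....
.......wwwwwwwww....................................b.##.###.b......####.#.....b####.b....
......wwwwwwwwwwwwwww.................b.b............b.....#bbbbbbb####.......####.b......
....wwwwwwwwwwwwwwwwwwwwww...............bb..........b..w.#b.oo..bbb###.......##.b........
.....wwwwwwwwwwwwwwwwwwwwwwwww..............bbbb..........##bbooobb.###.####.##b..........
...w....wwwwwwwwwwwwwwwwwwwwwwwwwwww...........bbb...b....#b######....##.....b
[... 1860 characters left out ...]
.....oooooooo.bbbbbbbbbbbbbbbbbbbbbbbbbbbbbbbyyybbbbbbb.oooo...
........................b............ooooooo.bbbbbbbbbbbbbbbbbbbbbbbbbbbbbbbbbbbb.oooo....
.........................................oooooooooobbbbbbbbbbbb.bbbbbbbbbbbbbbbb.ooo......
.................................b............ooooooobbbbbbbbb...bbbbbbbbbbb..boooo.......
........w.........................................oooooooobbbbbbbbbbbbbbbbbbbboooo..wwwww.
..........................................b............ooooooobbbbbbbbbbbbbb.ooo....wwwwww
...........................................................oooooooo.bbbbbbboooo.........ww
...................................................b............ooooooo.bboooo............
```

The can, jar and block stand upright where expected after the 60 mm shift. The pin is against its lower stop with 13 N held on it, so I'm handing in.

```bash
python3 -c "
from rig import r
print(r.sign_off())"
```

```text
the job is handed in; nothing more can be done
None
```

The job is handed in: the jar and block stand upright beside the can, the tray has moved 60 mm to the middle slot, and the pin is home there with the knob still gripped and pressed down. On a first try at the knob the fingers closed above it, and I probed its top with up to 38 N before regripping lower.

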